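# Shift the rolling mill's gear lever through its H-gate to the red slot

### The arm

A 7-joint arm with a two-finger parallel gripper is mounted at the origin on the work surface. World frame = base frame: x ahead of the robot, y to its left, z up, the work surface at z = 0. Lengths are in m, angles in rad, forces in N, time in s.
With the tool pointing down it reaches from about 0.35 to 0.9 m from the base axis. Payload 8.1 kg.
Tool frame: the origin (TCP) lies at the very end of the fingers, on their centre line; the grasp point (between the pads) lies 19 mm behind it (arm.tcp_to_grasp is the distance from the TCP to the grasp point, in m); z points along the fingers, y is the line along which they close (so a half turn about z gives the same grasp; the last joint's range is limited). The gripper opens to 92 mm and grips with 3 to 60 N. Pads are 19 mm wide; open, the fingers measure 130 mm over their backs; the gripper's body (75 mm by 190 mm) begins 47 mm behind the grasp point.
Start: joints at [1.092, 0.434, 0.025, 1.573, -0.012, 1.134, -0.075], TCP at [0.229, -0.581, 0.227] pointing down, gripper open.
Joint ranges: [-2.62, 2.62], [-0.44, 2.09], [-1.27, 1.32], [0.08, 2.57], [-1.32, 4.46], [0.12, 2], [-2.74, 2.74]. Speed limits (rad/s): [2.22, 2.22, 3.01, 3.01, 3.14, 3.14, 3.14].

### API

Orientations are given as a rotation vector (axis times angle).
In Python, from cell import arm gives the robot as it stands.
- The arm moves only by the tool nudge_tcp, called after ">>>" as name(argument=value, ...), one argument or row to a line, values as JSON. Schema: {"type":"object","properties":{"segments":{"type":"array","items":{"type":"array","items":{"type":"array","items":{"type":"number"},"minItems":5,"maxItems":5},"minItems":1,"maxItems":10},"minItems":1,"maxItems":1},"grip_force":{"type":"number"},"only":{"type":"string"},"quiet":{"type":"boolean"},"lines":{"type":"string"}},"required":["segments"],"additionalProperties":false}. segments is a list that holds a single list of rows (three levels of brackets), with 1 to 10 rows, each of 5 numbers: dx, dy, dz in m, then a turn about the tool's z in rad, then the opening from 0.0 (shut) to 1.0 (fully open); each row shifts and turns the commanded pose from where the row before left it, along the tool's axes as they then stand; what a row does not reach is not made up. A row lasts 1/10 s, in which the tool goes at most 0.05 m and 0.15 rad, less where a joint would pass 70% of its speed; a pose out of reach is approached as far as the arm can. The fingers move at their own pace and stop on an object; grip_force is the grip in N (left out, the last holds). Time passes only in rows, so rows that do not move let the fingers close. The tool returns the time, the measured TCP pose, the force, the opening and the grip force at its end. only (a regular expression) keeps the lines of the reply that match it, lines (a string "A,B") keeps lines A to B, and quiet returns only ok. Input that does not fit is refused with a message, and nothing moves.
- arm.observe(): the state, without advancing time (a new reading comes with each control period).
- arm.get_image(name): name is "side" or "top"; returns a dict with "image" (480x640x3 uint8, blue, green, red), "fx", "fy", "cx", "cy" (pixels), "cam_to_world" (4x4, takes a point from camera to world coordinates). Camera axes: x right, y down, z forward; pixel columns grow to the right and rows downward; lengths in m; the calibration is good to about 2 mm. A picture is of the moment at which its call begins. There is no depth.
- arm.sign_off(): hands the job in; it is judged then, once.
The state is a dict: "clock": time; "joints": joint angles; "dq": joint speeds; "joint_efforts": joint torques, N m; "position": TCP position; "ee_rot": TCP orientation; "force": force on the tool from outside, world axes, zero at the start; "ft_torque": the same for the moment, N m; "width": opening from 0.0 (shut) to 1.0 (fully open); "gripper_force": force on a finger pad.
Only numpy, scipy, OpenCV 4.12 (cv2) and the standard library are available. Lean on these libraries where they do the work, as an engineer would, in place of code of your own. Each camera call takes 0.05 s, during which the arm holds its last target. There are 200 camera calls.

### The job

Change gear on the jeweller's bench rolling mill: push the black ball-topped gear lever out of its slot, across the middle of the H-shaped gate, and fully home into the slot marked by the red disc, without running it into either of the other slots on the way. Only push it with the fingertips or the outside of the fingers; do not take hold of it, leave the other things on the bench where they are, and finish clear of the lever.

Things in the scene. Friction and masses are not known exactly. Their poses are not given: they have to be found in the camera images.
- mill: Bench rolling mill, bolted down. Origin: on the bench top straight under the centre of the H gate. z up; x points away from the robot at yaw 0 (yaw within 0.4 of 0). Blue gearbox 164 (x) x 144 (y) mm. On its +y side a roll stand (two blue cheeks, y = 113 to 267 mm, up to 212 mm high); behind it a grey motor (108 mm high, x = 82 to 202 mm).
- gate (a point): Centre of the H, on top of the aluminium gate plate (150 x 134 mm), 120 mm above the bench. Axes as the mill's. Two slots run along x, at y = +18 and -18 mm, joined at x = 0 by a cross channel along y. Slots and channel are 14 to 15 mm wide, the two tongues between the slots 21 mm.
- lever: Gear lever. Origin: centre of its black ball knob, 36 mm across, 210 mm above the bench when upright, free all round for pushing; z runs up the 9 mm steel stalk. It stays wherever it is left (dry friction, no spring): about 3 N at the knob moves it; tongues and slot ends stop it hard. It starts in the blue disc's slot.
- lever_pivot (a point): Fixed point about which the lever leans both ways, hidden in the gearbox: 20 mm above the bench over the mill's origin, 190 mm below the knob's centre along the stalk.
- shift (a joint): Lean of the lever along the slots, rad: 0 = in the cross channel (neutral), + = knob towards the mill's +x, -0.24 and +0.24 = fully home at the slot ends (knob 45 mm from the middle). It can cross sideways only within about 0.03 of 0 (6 mm at the knob). Starts between -0.24 and -0.17.
- select (a joint): Lean of the lever along the cross channel, rad: + = knob towards the mill's +y. +0.18 and -0.18 are the channel's hard ends, in line with the slots (knob 34 mm from the middle); it can enter a slot only within about 0.03 of such an end. Starts at 0.16 to 0.18.
- red_disc: Red disc 18 mm across, 3 mm thick, fixed on the gate plate just outside the end of the wanted slot: in the mill's frame at x = +47 or -47 mm (it changes), y = -31 mm. With the lever fully home there, the knob's centre is within 5 mm of straight above the disc. Origin: underside centre.
- green_disc: Green disc, same size, marks the other slot at y = -31 mm (the x sign is the reverse of the red one's). Not wanted.
- yellow_disc: Yellow disc, same size, at x = +47, y = +31 mm: the slot straight across the cross channel from the start slot. Not wanted.
- blue_disc: Blue disc, same size, at x = -47, y = +31 mm: marks the slot in which the lever starts.
- bench_block: Bystander: loose steel bench block 100 x 60 x 16 mm. Origin: underside centre.
- mug: Bystander: loose white ceramic cup, 76 mm wide, 88 mm high. Origin: underside centre.
- spool: Bystander: loose brass-coloured spool, 68 mm wide, 52 mm high. Origin: underside centre.
- hammer: Bystander: loose hammer 260 mm long with a wooden handle. Origin: under the middle of its length.
- screwdriver: Bystander: loose screwdriver 160 mm long with an orange handle. Origin: under the middle of its length.
- jar: Bystander: loose white jar with a red lid, 72 mm wide, 90 mm high. Origin: underside centre.
- tin: Bystander: loose aluminium tin, 84 mm wide, 55 mm high. Origin: underside centre.

How it is judged:
On the way, in this order (a step that is already met when the one before it is completed fails the run):
1. the lever has crossed the neutral channel to the red side of the gate (value of joint select below -0.13 rad and value of joint shift between -0.06 and 0.06 rad), for 0.05 s.
2. the lever is home in the red slot (horizontal distance between lever and red_disc below 0.012 m and value of joint select below -0.14 rad and (value of joint shift above 0.2 rad or value of joint shift below -0.2 rad)), for 0.2 s.
At the end, for the whole second after the job is handed in: The lever rests in the red disc's slot, home to within about a sixth of its throw: shift beyond 0.20 of 0.24 rad on the red side, select below -0.14 rad, knob centre within 12 mm (horizontally) of the red disc, not moving (all of step 2 and velocity of joint shift between -0.05 and 0.05 rad/s); the robot touches nothing.
It fails at once if the lever is run into the green or the yellow slot (knob within 20 mm of being above that disc) (horizontal distance between lever and green_disc below 0.02 m or horizontal distance between lever and yellow_disc below 0.02 m).
It fails at once if the lever is gripped: knob or stalk between the fingers and touched by them (x of the grasp point in the frame of lever between -0.012 and 0.012 m and y of the grasp point in the frame of lever between -0.012 and 0.012 m and z of the grasp point in the frame of lever below 0.022 m and contact force between the fingers and lever above 2 N).
It fails at once if another thing on the bench is pushed more than 20 mm, lifted or carried off (distance of any of bench_block, mug, spool, hammer, screwdriver, jar, tin from where it was at the start of the episode above 0.02 m).
It also fails if it takes over 72 s, if anything falls off the work surface, if the arm or the gripper's body presses on something with over 40 N, if the wrist force passes 120 N, or if a joint passes its speed limit or range.

## Working session

There is one attempt and no reset: what is moved stays moved. The work goes in short steps, Python scripts to look and compute and a tool call to move; the robot and the scene stay as the last step left them, time stands still between calls to the robot, and variables do not carry over. Pictures are saved under pics/ and viewed, at most 10 in all, crops included, and the job is handed in when it is done.

```bash
ls; mkdir -p pics
```

Run:
```python
from cell import arm
import cv2,numpy as np
for n in("top","side"):
    d=arm.get_image(n);cv2.imwrite(f"pics/{n}0.png",d["image"]);print(n,d["fx"],d["fy"],d["cx"],d["cy"]);print(np.round(d["cam_to_world"],4).tolist())
s=arm.observe();print(s["position"],s["ee_rot"],s["width"],s["clock"])
```

```text
cell.py
pics
top 583.0811392374469 583.0811392374469 333.0752082567403 237.01527509010228
[[-0.004, -0.9947, 0.1023, 0.3954], [-0.9999, 0.0054, 0.0133, -0.033], [-0.0138, -0.1023, -0.9947, 1.5902], [0.0, 0.0, 0.0, 1.0]]
side 475.8511805970686 475.8511805970686 317.31755733403736 242.62311157553023
[[0.9917, -0.1045, 0.0756, 0.4569], [-0.1288, -0.774, 0.6199, -0.8923], [-0.0063, -0.6245, -0.781, 1.2313], [0.0, 0.0, 0.0, 1.0]]
[ 0.22916299 -0.58098205  0.22602804] [-3.08498111e+00 -5.86417291e-01  5.78249734e-04] 1.0013115113324735 0.1
```

View pics/top0.png

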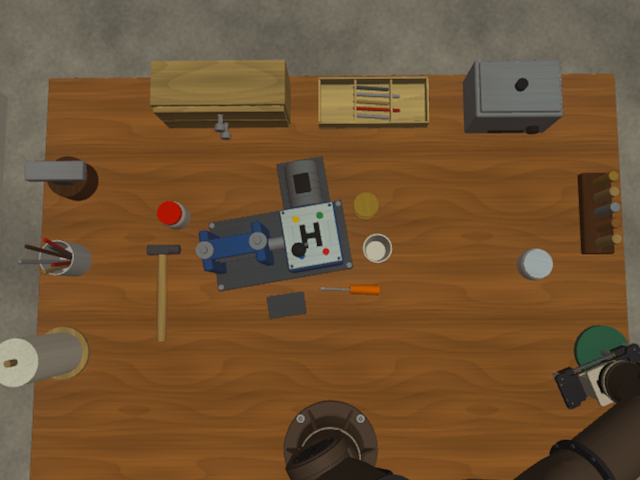

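View pics/side0.png

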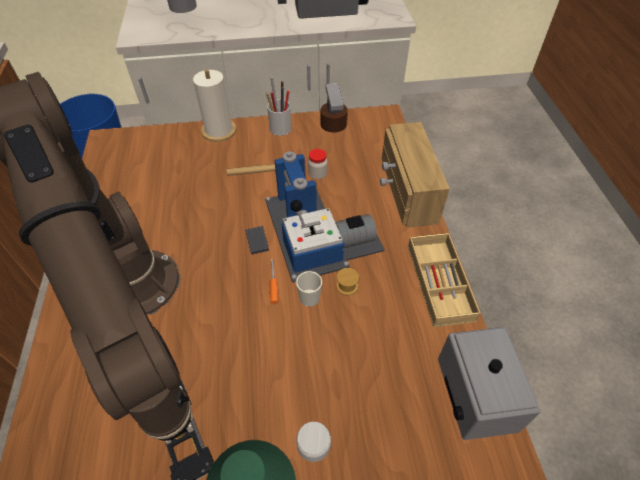

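The top view shows the knob at about (299,249), red disc (326,252), green (320,215) and yellow (296,219), so red is at the robot-side −x end. The side view shows the same discs around (311,230), with the knob at about (296,206). Next I'll triangulate the discs and knob.

Create look.py:
```python
import cv2,numpy as np
from cell import arm
ROI={"top":(275,200,350,275),"side":(275,190,350,255)}
def blobs(img,roi,rng,amin=6):
    x0,y0,x1,y1=roi;h=cv2.cvtColor(img[y0:y1,x0:x1],cv2.COLOR_BGR2HSV)
    m=sum(cv2.inRange(h,np.array(a),np.array(b)) for a,b in rng)
    n,_,st,c=cv2.connectedComponentsWithStats(m.astype(np.uint8))
    return sorted([(int(st[i,4]),c[i]+[x0,y0],st[i,2:4].tolist()) for i in range(1,n) if st[i,4]>=amin],key=lambda t:-t[0])
COL={"red":[((0,140,80),(8,255,255)),((172,140,80),(180,255,255))],"green":[((45,120,60),(80,255,255))],
 "yellow":[((20,130,120),(33,255,255))],"black":[((0,0,0),(180,255,48))],"blue":[((105,170,130),(125,255,255))]}
def ray(d,p):
    v=np.array([(p[0]-d["cx"])/d["fx"],(p[1]-d["cy"])/d["fy"],1.]);T=np.array(d["cam_to_world"])
    v=T[:3,:3]@v;return T[:3,3],v/np.linalg.norm(v)
def plane(d,p,z):
    o,v=ray(d,p);return o+v*(z-o[2])/v[2]
def tri(da,pa,db,pb):
    A=[];b=[]
    for d,p in((da,pa),(db,pb)):
        o,v=ray(d,p);P=np.eye(3)-np.outer(v,v);A.append(P);b.append(P@o)
    A=np.vstack(A);b=np.hstack(b);x=np.linalg.lstsq(A,b,rcond=None)[0]
    return x,np.linalg.norm(A@x-b)
def shots(tag=None):
    D={n:arm.get_image(n) for n in("top","side")}
    if tag:
        for n in D: cv2.imwrite(f"pics/{n}{tag}.png",D[n]["image"])
    return D
```

Run:
```python
from look import *
D=shots()
for c in COL:
    for n in D: print(c,n,[(a,np.round(p,1).tolist(),w) for a,p,w in blobs(D[n]["image"],ROI[n],COL[c])[:4]])
t=D["top"]["image"][195:285,265:365];s=D["side"]["image"][180:270,265:365]
cv2.imwrite("pics/c1.png",np.vstack([cv2.resize(np.hstack([t,s]),None,fx=4,fy=4,interpolation=cv2.INTER_CUBIC)]))
```

```text
red top [(29, [325.5, 251.1], [6, 7])]
red side [(15, [299.7, 239.3], [5, 4])]
green top [(27, [319.3, 214.8], [6, 6])]
green side [(8, [329.5, 232.0], [4, 3])]
yellow top [(31, [295.3, 218.9], [6, 7])]
yellow side [(15, [323.4, 217.4], [4, 4])]
black top [(363, [305.7, 240.6], [30, 34]), (23, [301.7, 270.5], [21, 4]), (10, [329.5, 265.7], [10, 3])]
black side [(105, [295.8, 205.3], [12, 12]), (26, [311.9, 230.0], [5, 9]), (22, [348.2, 221.9], [4, 10])]
blue top []
blue side [(6, [294.0, 224.5], [3, 2])]
```

View pics/c1.png

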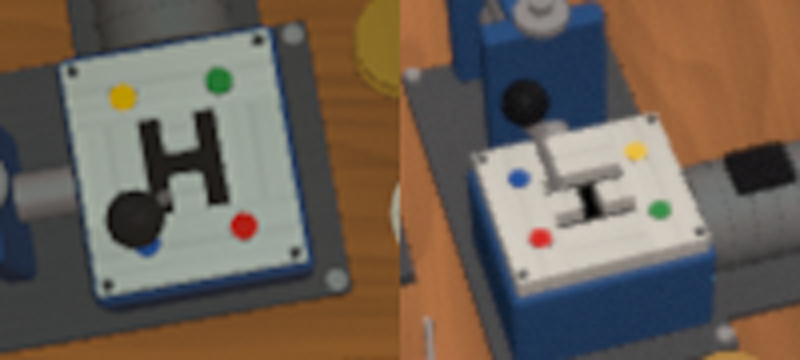

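The crop gives the knob at about (298.6,249.6) in the top view and (295.8,205.3) in the side view. All four discs are visible, and the stalk is in the blue slot.

Add to look.py:
```python
def knob(D,pred=None):
    out={}
    for n in D:
        img=D[n]["image"];x0,y0,x1,y1=ROI[n] if n=="top" else (275,190,350,255)
        g=cv2.inRange(cv2.cvtColor(img,cv2.COLOR_BGR2HSV)[y0:y1,x0:x1],(0,0,0),(180,255,60))
        e=cv2.distanceTransform(g,cv2.DIST_L2,5);out[n]=(e,np.array([x0,y0]))
        m=(e>=e.max()-0.6);ys,xs=np.nonzero(m);out[n]=np.array([xs.mean()+x0,ys.mean()+y0]);
    p,r=tri(D["top"],out["top"],D["side"],out["side"]);return p,r,out
```

Run:
```python
from look import *
D=shots()
P={}
for c in("red","green","yellow"):
    q=[blobs(D[n]["image"],ROI[n],COL[c])[0][1] for n in("top","side")]
    x,r=tri(D["top"],q[0],D["side"],q[1]);P[c]=x;print(c,np.round(x,4),round(r,4),np.round(plane(D["top"],q[0],.123)-plane(D["side"],q[1],.123),4))
M={"red":(-.047,-.031),"green":(.047,-.031),"yellow":(.047,.031)}
a=np.array([M[c] for c in M]);b=np.array([P[c][:2] for c in M])
a0=a-a.mean(0);b0=b-b.mean(0)
yaw=np.arctan2((a0[:,0]*b0[:,1]-a0[:,1]*b0[:,0]).sum(),(a0*b0).sum());R=np.array([[np.cos(yaw),-np.sin(yaw)],[np.sin(yaw),np.cos(yaw)]])
o=b.mean(0)-R@a.mean(0);print("yaw",yaw,"o",o,"res",np.round(b-(a@R.T+o),4).tolist())
k,r,px=knob(D);print("knob",k,r,px,"mill",R.T@(k[:2]-o))
s=arm.observe();print(s["position"],s["ee_rot"])
for n,v in(("bench ROI",(266,298,300,315)),):
    pass
print("mug",plane(D["top"],(377,248),.088),"spool",plane(D["top"],(366,205),.052), "hammer", plane(D["top"],(162,295),.02))
```

```text
red [0.5122 0.0059 0.1241] 0.0021 [-0.003 -0.001  0.   ]
green [0.6045 0.0216 0.1249] 0.0019 [-0.0027 -0.0017  0.    ]
yellow [0.5942 0.0821 0.1255] 0.0019 [-0.0027 -0.0022  0.    ]
yaw 0.16697900100154434 o [0.55312114 0.0441142 ] res [[0.0002, 0.0002], [-0.0001, 0.0002], [-0.0001, -0.0004]]
knob [0.50998138 0.0679545  0.20676784] 0.0006310953033405556 {'top': array([298.5, 249. ]), 'side': array([295.5, 205.5])} mill [-0.0385774   0.03067872]
[ 0.22927367 -0.58124118  0.22645042] [-3.08581069e+00 -5.86623881e-01  2.64665816e-04]
mug [ 0.5208819 -0.1262975  0.088    ] spool [ 0.63901807 -0.10058706  0.052     ] hammer [0.40264619 0.44893242 0.02      ]
```

Disc heights of 0.124–0.125 agree with the expected 0.123, and the disc-fit residuals are below 1 mm. The knob is at mill (−0.039, +0.031), inside its stated range. I'll turn the tool to line up with the mill (tool x = mill x, tool y = −mill y) and close the fingers to use them as a pusher.

Add to look.py:
```python
YAW=0.16698;O=np.array([0.55312,0.04411]);RM=np.array([[np.cos(YAW),-np.sin(YAW)],[np.sin(YAW),np.cos(YAW)]])
def st():
    from scipy.spatial.transform import Rotation as Ro
    s=arm.observe();R=Ro.from_rotvec(s["ee_rot"]).as_matrix()
    print("t",round(s["clock"],2),"tcp mill",np.round(RM.T@(np.array(s["position"])[:2]-O),4),"z",round(s["position"][2],4),"yaw err",round(np.arctan2(R[1,0],R[0,0])-YAW,4),"tilt",round(np.arccos(-R[2,2]),3),"F",np.round(s["force"],1),"w",round(s["width"],2))
```

```text
(no output)
```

>>> nudge_tcp(
  segments=[
    [[0, 0, 0, 0.1, 0], [0, 0, 0, 0.11, 0], [0, 0, 0, 0, 0], [0, 0, 0, 0, 0]],
  ],
  grip_force=10,
)

```text
clock: 0.7
position: [0.2294, -0.5813, 0.2267]
ee_rot: [-3.13, -0.265, 0.0]
force: [0.3, -0.1, -0.1]
width: 0.699
gripper_force: 0.0
```

```bash
python3 -c "from look import *; st()"
```

```text
t 0.7 tcp mill [-0.4231 -0.5629] z 0.2267 yaw err 0.002 tilt 0.0 F [ 0.3 -0.1 -0.1] w 0.7
```

>>> nudge_tcp(
  segments=[
    [[0.02, -0.036, 0, 0, 0], [0.02, -0.036, 0, 0, 0], [0.02, -0.036, 0, 0, 0], [0.02, -0.036, 0, 0, 0], [0.02, -0.036, 0, 0, 0], [0.02, -0.036, 0, 0, 0], [0.02, -0.036, 0, 0, 0], [0.02, -0.036, 0, 0, 0], [0.02, -0.036, 0, 0, 0], [0, 0, 0, 0, 0]],
  ],
)

```text
clock: 1.7
position: [0.3553, -0.2273, 0.2271]
ee_rot: [-3.129, -0.276, -0.002]
force: [-0.3, -0.5, 0.7]
width: 0.006
gripper_force: 0.0
```

```bash
python3 -c "from look import *; st()"
```

```text
t 1.7 tcp mill [-0.2402 -0.2348] z 0.2271 yaw err 0.0091 tilt 0.001 F [-0.3 -0.5  0.7] w 0.01
```

>>> nudge_tcp(
  segments=[
    [[0.02, -0.038, 0, 0.009, 0], [0.022, -0.038, 0, 0, 0], [0.022, -0.038, 0, 0, 0], [0.022, -0.038, 0, 0, 0], [0.022, -0.038, 0, 0, 0], [0.022, -0.038, 0, 0, 0], [0.022, -0.038, 0, 0, 0], [0, 0, 0, 0, 0], [0, 0, 0, 0, 0]],
  ],
)

```text
clock: 2.6
position: [0.4619, 0.0548, 0.2266]
ee_rot: [3.131, 0.252, -0.0]
force: [-0.7, 0.2, 0.3]
width: 0.002
gripper_force: 0.0
```

```bash
python3 -c "from look import *; st()"
```

```text
t 2.6 tcp mill [-0.0882  0.0257] z 0.2266 yaw err -0.0063 tilt 0.0 F [-0.7  0.2  0.3] w 0.0
```

>>> nudge_tcp(
  segments=[
    [[0, -0.005, 0.02, -0.006, 0], [0, 0, 0.02, 0, 0], [0.012, 0, 0, 0, 0], [0.01, 0, 0, 0, 0], [0.01, 0, 0, 0, 0], [0.008, 0, 0, 0, 0], [0.008, 0, 0, 0, 0], [0, 0, 0, 0, 0], [0, 0, 0, 0, 0]],
  ],
)

```text
clock: 3.5
position: [0.5086, 0.0672, 0.1868]
ee_rot: [-3.131, -0.255, -0.001]
force: [-0.5, -0.9, 0.9]
width: 0.003
gripper_force: 0.5
```

Run:
```python
from look import *
st();D=shots("2");k,r,px=knob(D);print(k,r,px,RM.T@(k[:2]-O))
t=D["top"]["image"][195:285,265:365];s=D["side"]["image"][180:270,265:365]
cv2.imwrite("pics/c2.png",cv2.resize(np.hstack([t,s]),None,fx=4,fy=4,interpolation=cv2.INTER_CUBIC))
```

```text
t 3.5 tcp mill [-0.04    0.0302] z 0.1868 yaw err -0.0042 tilt 0.001 F [-0.5 -0.9  0.9] w 0.0
[0.49029514 0.12762301 0.1619339 ] 0.05403122827819862 {'top': array([275., 274.]), 'side': array([300.        , 200.85714286])} [-0.04807076  0.09279326]
```

View pics/c2.png

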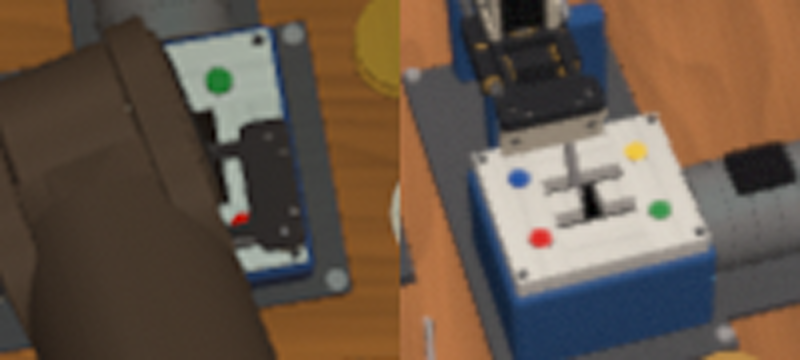

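The top view is blocked by the arm. The side view shows the stalk, at crop (572,160), close to the cross channel. I'll push a little further, then back off to the +y side and measure.

>>> nudge_tcp(
  segments=[
    [[0.006, 0, 0, 0, 0], [0.005, 0, 0, 0, 0], [0, 0, 0, 0, 0], [-0.02, 0, 0, 0, 0], [0, -0.03, 0, 0, 0], [0, -0.025, 0, 0, 0], [0, 0, 0, 0, 0], [0, 0, 0, 0, 0]],
  ],
)

```text
clock: 4.4
position: [0.4909, 0.1203, 0.1868]
ee_rot: [-3.131, -0.257, -0.001]
force: [0.7, -0.1, 0.8]
width: 0.002
gripper_force: 0.0
```

Run:
```python
from look import *
st();D=shots("3")
t=D["top"]["image"][195:285,265:365];s=D["side"]["image"][180:270,265:365]
cv2.imwrite("pics/c3.png",cv2.resize(np.hstack([t,s]),None,fx=4,fy=4,interpolation=cv2.INTER_CUBIC))
```

```text
t 4.4 tcp mill [-0.0487  0.0855] z 0.1868 yaw err -0.0029 tilt 0.001 F [ 0.7 -0.1  0.8] w 0.0
```

View pics/c3.png

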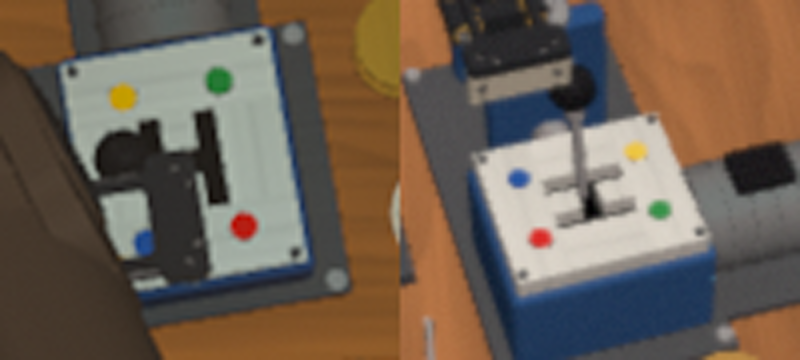

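The knob is visible at about (296.2,234.2) in the top view and (308.5,201.8) in the side view. I'll triangulate it from those two.

Run:
```python
from look import *
D={n:arm.get_image(n) for n in("top","side")}
img=D["side"]["image"][190:215,298:322];m=cv2.inRange(img,(0,0,0),(45,45,45));
e=cv2.distanceTransform(m,cv2.DIST_L2,5);print(e.max(),np.argwhere(e>e.max()-.6).mean(0)+[190,298])
img=D["top"]["image"][222:246,285:304];m=cv2.inRange(img,(0,0,0),(48,48,48));
e=cv2.distanceTransform(m,cv2.DIST_L2,5);print(e.max(),np.argwhere(e>e.max()-.6).mean(0)+[222,285])
a=(296.2,234.2);b=(308.5,201.8)
x,r=tri(D["top"],a,D["side"],b);print(x,r,RM.T@(x[:2]-O))
for n,p in(("top",a),("side",b)): print(n,RM.T@(plane(D[n],p,.208)[:2]-O))
```

```text
3.1969 [203.         308.91666667]
5.7938 [232.85714286 299.57142857]
[0.54711707 0.07324268 0.21115628] 0.00360754667390432 [-0.00107744  0.02972519]
top [-0.00324201  0.03026397]
side [0.00227925 0.03250783]
```

The knob is at (−0.001, +0.031), so it is at neutral. I'll move to the +y side at x≈0 and push across in stages.

>>> nudge_tcp(
  segments=[
    [[0.02, 0, 0, 0, 0], [0.028, 0, 0, 0, 0], [0, 0, 0, 0, 0], [0, 0.012, 0, 0, 0], [0, 0.01, 0, 0, 0], [0, 0.008, 0, 0, 0], [0, 0.008, 0, 0, 0], [0, 0.008, 0, 0, 0], [0, 0, 0, 0, 0]],
  ],
)

```text
clock: 5.5
position: [0.5455, 0.0806, 0.1868]
ee_rot: [3.131, 0.252, 0.0]
force: [-0.6, 1.6, 2.2]
width: 0.0
gripper_force: 0.9
```

```bash
python3 -c "from look import *; st()"
```

```text
t 5.5 tcp mill [-0.0015  0.0372] z 0.1868 yaw err -0.0063 tilt 0.001 F [-0.6  1.6  2.2] w 0.0
```

>>> nudge_tcp(
  segments=[
    [[0, 0.008, 0, 0, 0], [0, 0.008, 0, 0, 0], [0, 0.006, 0, 0, 0], [0, 0.005, 0, 0, 0], [0, 0.003, 0, 0, 0], [0, 0, 0, 0, 0], [0, 0, 0, 0, 0]],
  ],
)

```text
clock: 6.2
position: [0.55, 0.0526, 0.1865]
ee_rot: [3.131, 0.255, -0.001]
force: [-0.4, 1.7, -0.6]
width: 0.005
gripper_force: 0.4
```

```bash
python3 -c "
from look import *; st(); D=shots('4')
t=D['top']['image'][195:285,265:365];s=D['side']['image'][180:270,265:365]
cv2.imwrite('pics/c4.png',cv2.resize(np.hstack([t,s]),None,fx=4,fy=4,interpolation=cv2.INTER_CUBIC))"
```

```text
t 6.2 tcp mill [-0.0016  0.0089] z 0.1865 yaw err -0.0043 tilt 0.0 F [-0.4  1.7 -0.6] w 0.0
```

View pics/c4.png

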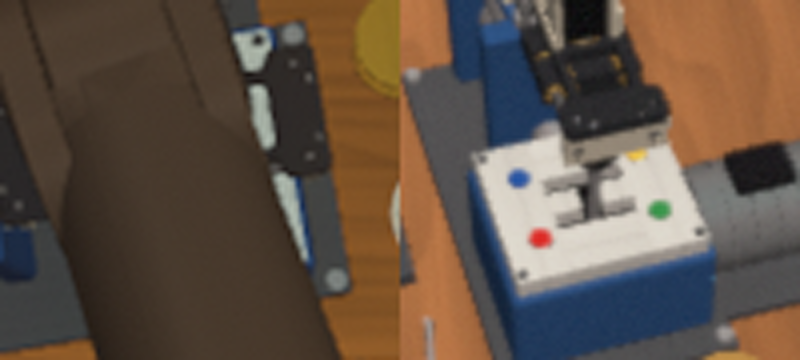

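The side view shows the stalk most of the way across, though the gripper hides the knob. There's no hard stop yet, so I'll push the last few millimetres.

>>> nudge_tcp(
  segments=[
    [[0, 0.003, 0, 0, 0], [0, 0.002, 0, 0, 0], [0, 0.001, 0, 0, 0], [0, 0, 0, 0, 0], [0, 0, 0, 0, 0]],
  ],
)

```text
clock: 6.8
position: [0.5511, 0.0468, 0.1867]
ee_rot: [3.131, 0.255, -0.0]
force: [0.1, 1.6, -1.2]
width: 0.007
gripper_force: 0.9
```

```bash
python3 -c "from look import *; st()"
```

```text
t 6.8 tcp mill [-0.0016  0.003 ] z 0.1867 yaw err -0.0043 tilt 0.0 F [ 0.1  1.6 -1.2] w 0.01
```

>>> nudge_tcp(
  segments=[
    [[0, -0.03, 0, 0, 0], [0, -0.03, 0, 0, 0], [0.025, 0, 0, 0, 0], [0.025, 0, 0, 0, 0], [0, 0, 0, 0, 0], [0, 0, 0, 0, 0]],
  ],
)

```text
clock: 7.4
position: [0.5908, 0.1137, 0.1864]
ee_rot: [3.131, 0.254, -0.001]
force: [-0.6, 0.3, -0.6]
width: 0.005
gripper_force: 0.0
```

```bash
python3 -c "
from look import *; st(); D=shots('5')
t=D['top']['image'][195:285,265:365];s=D['side']['image'][180:270,265:365]
cv2.imwrite('pics/c5.png',cv2.resize(np.hstack([t,s]),None,fx=4,fy=4,interpolation=cv2.INTER_CUBIC))"
```

```text
t 7.4 tcp mill [0.0487 0.0624] z 0.1864 yaw err -0.0048 tilt 0.001 F [-0.6  0.3 -0.6] w 0.0
```

View pics/c5.png

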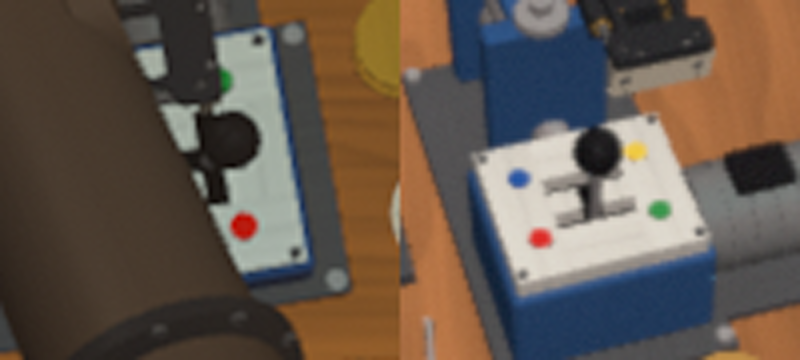

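The knob is now on the red side, at about (322.6,229.6) in the top view and (314.4,217.6) in the side view.

Run:
```python
from look import *
D={n:arm.get_image(n) for n in("top","side")}
a=(322.6,229.6);b=(314.4,217.6)
x,r=tri(D["top"],a,D["side"],b);print(x,r,RM.T@(x[:2]-O))
```

```text
[0.557317   0.01034839 0.20989458] 0.0027320925385766848 [-0.00147273 -0.03398959]
```

>>> nudge_tcp(
  segments=[
    [[0.01, 0, 0, 0, 0], [0, 0.03, 0, 0, 0], [0, 0.03, 0, 0, 0], [0, 0.036, 0, 0, 0], [0, 0, 0, 0, 0], [0, 0, 0, 0, 0]],
  ],
)

```text
clock: 8.2
position: [0.6167, 0.0198, 0.1867]
ee_rot: [3.131, 0.251, 0.0]
force: [-0.7, 1.2, 0.2]
width: 0.004
gripper_force: 0.0
```

```bash
python3 -c "from look import *; st()"
```

```text
t 8.2 tcp mill [ 0.0586 -0.0345] z 0.1867 yaw err -0.0067 tilt 0.0 F [-0.7  1.2  0.2] w 0.0
```

The knob is at (−0.0015, −0.034), at the end of the channel. Now I'll push it home in −x.

>>> nudge_tcp(
  segments=[
    [[-0.015, 0, 0, 0, 0], [-0.013, 0, 0, 0, 0], [-0.01, 0, 0, 0, 0], [-0.01, 0, 0, 0, 0], [-0.01, 0, 0, 0, 0], [-0.008, 0, 0, 0, 0], [-0.004, 0, 0, 0, 0], [0, 0, 0, 0, 0], [0, 0, 0, 0, 0]],
  ],
)

```text
clock: 9.1
position: [0.5471, 0.0097, 0.1867]
ee_rot: [-3.131, -0.255, 0.0]
force: [1.3, 2.1, -0.8]
width: 0.005
gripper_force: 0.9
```

```bash
python3 -c "from look import *; st()"
```

```text
t 9.1 tcp mill [-0.0116 -0.0329] z 0.1867 yaw err -0.0043 tilt 0.0 F [ 1.3  2.1 -0.8] w 0.0
```

>>> nudge_tcp(
  segments=[
    [[-0.003, 0, 0, 0, 0], [-0.002, 0, 0, 0, 0], [-0.001, 0, 0, 0, 0], [-0.001, 0, 0, 0, 0], [0, 0, 0, 0, 0], [0, 0, 0, 0, 0], [0, 0, 0, 0, 0]],
  ],
)

```text
clock: 9.8
position: [0.5403, 0.0085, 0.1867]
ee_rot: [3.131, 0.255, 0.0]
force: [2.7, 1.4, -2.4]
width: 0.005
gripper_force: 1.7
```

```bash
python3 -c "from look import *; st()"
```

```text
t 9.8 tcp mill [-0.0186 -0.033 ] z 0.1867 yaw err -0.0043 tilt 0.0 F [ 2.7  1.4 -2.4] w 0.01
```

>>> nudge_tcp(
  segments=[
    [[0.02, 0, 0, 0, 0], [0.03, 0, 0, 0, 0], [0.01, 0, -0.03, 0, 0], [0, 0, -0.04, 0, 0], [0.02, 0.03, 0, 0, 0], [0.02, 0.03, 0, 0, 0], [0, 0.03, 0, 0, 0], [0, 0, 0, 0, 0], [0, 0, 0, 0, 0]],
  ],
)

```text
clock: 10.7
position: [0.6528, -0.0652, 0.2562]
ee_rot: [3.131, 0.252, -0.003]
force: [0.2, 1.4, 0.5]
width: 0.003
gripper_force: 0.0
```

```bash
python3 -c "
from look import *; st(); D=shots('6'); k,r,px=knob(D); print(k,r,px,RM.T@(k[:2]-O))
t=D['top']['image'][195:285,265:365];s=D['side']['image'][180:270,265:365]
cv2.imwrite('pics/c6.png',cv2.resize(np.hstack([t,s]),None,fx=4,fy=4,interpolation=cv2.INTER_CUBIC))"
```

```text
t 10.7 tcp mill [ 0.0801 -0.1244] z 0.2562 yaw err -0.0063 tilt 0.002 F [0.2 1.4 0.5] w 0.0
[ 0.55648172 -0.05701839  0.28796122] 0.06543048864050109 {'top': array([349. , 204.5]), 'side': array([299.5, 222. ])} [-0.0134931  -0.10028055]
```

View pics/c6.png

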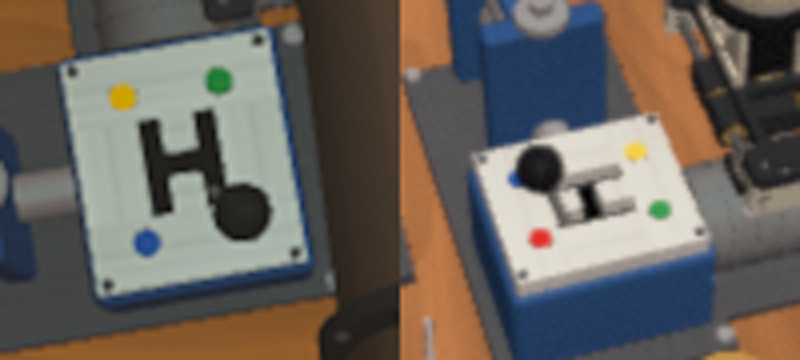

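The knob is over the red disc's slot, at about (325.4,247.9) in the top view and (299.7,221.9) in the side view. The gripper is clear of it.

Run:
```python
from look import *
D={n:arm.get_image(n) for n in("top","side")}
a=blobs(D["top"]["image"],(305,230,345,262),COL["black"])[:2];print(a)
x,r=tri(D["top"],(325.4,247.9),D["side"],(299.6,221.9));m=RM.T@(x[:2]-O);print(x,r,m,"shift",np.arctan2(m[0],.18),"dist",np.linalg.norm(m-[-.047,-.031]))
```

```text
[(265, array([319.23773585, 242.72830189]), [27, 25]), (7, array([344., 233.]), [1, 7])]
[0.51383989 0.00393436 0.20516996] 0.0026389951828851457 [-0.04541117 -0.03308829] shift -0.2471274200527748 dist 0.002623989510896966
```

The knob is at (−0.045, −0.033), 3 mm from the disc and fully home. I'll hand in.

```bash
python3 -c "
from cell import arm
print(arm.sign_off())"
```

```text
the job is handed in; nothing more can be done
None
```

The lever is fully home in the red disc's slot: the knob measured about 3 mm from straight above the disc, the gripper is clear, and I handed the job in at about 11 s on the robot's clock (no verdict came back).

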